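# Lay out the drawing tray

## Task

Make up the drawing tray: slide the roll of tape up off its post and lay it flat in the tray's narrow bay, and take the aluminium pot by its handle and tip the three graphite sticks out of it into the wide bay. Stand the empty pot back upright on its cork mat. Set the pot and the tape down rather than dropping them, and leave the other things on the table where they are.

Things in the scene. Friction and masses are not known exactly. Their poses are not given: they have to be found in the camera images.
- pot: flared aluminium pot with one straight handle: 72 mm tall, 72 mm across at the foot, 132 mm at the rim, wall 3 mm, floor 4 mm, about 0.17 kg. Origin: centre of its underside; z up out of its mouth; the handle sticks out level along its -x. It stands on the cork mat and holds the three sticks; they slide out when its z is turned 100 to 115 degrees from vertical
- pot_grip (a point): middle of the pot's wooden handle, 116 mm from the pot's axis, 55 mm above its underside; axes as the pot's. The handle is eight-sided, 20 mm across its flats, and runs along the pot's x from 66 to 166 mm out. Its flats let it be gripped from straight above or with the tool leaning 45 degrees to either side, which gives room to tip the pot
- pot_rim (a point): centre of the pot's mouth, 72 mm above its underside
- mat: round cork mat lying on the table, 150 mm across, 8 mm thick; does not move. Origin: centre of its underside, so its top is 8 mm above that
- tray: fixed open wooden tray, 180 mm (its x) by 290 mm (its y), walls 42 mm high, 6 mm thick, floor 6 mm thick; a divider 6 mm thick and 38 mm high, running along its x at y = -45 mm, parts it into a narrow bay (on its -y side) and a wide bay (on its +y side). Origin: centre of its underside
- tray_wide (a point): middle of the floor of the wide bay, which is 168 mm (x) by 181 mm (y) inside; axes as the tray's, z = 0 on the bay's floor
- tray_narrow (a point): middle of the floor of the narrow bay, which is 168 mm (x) by 91 mm (y) inside; axes as the tray's, z = 0 on the bay's floor
- stand: tape stand that does not move: a steel disc 90 mm across and 10 mm thick with an upright post in its middle, 16 mm thick, whose top is 68 mm above the table. Origin: centre of the disc's underside
- tape: roll of masking tape, 62 mm across, 48 mm tall, hole 36 mm across, 0.12 kg, threaded on the post of the stand and resting on its disc, axis upright. Origin: centre of its lower face; z along its axis
- tape_mid (a point): middle of the tape roll, on its axis, 24 mm from either face
- stick0_center (a point): middle of a fat dark-grey graphite stick (a cylinder 28 mm thick, 40 mm long, 0.03 kg, z along its axis), one of three that stand loose in the pot
- stick0: the same stick; origin: centre of one end face, 20 mm from its middle
- stick1_center (a point): middle of a fat dark-grey graphite stick (a cylinder 28 mm thick, 40 mm long, 0.03 kg, z along its axis), one of three that stand loose in the pot
- stick1: the same stick; origin: centre of one end face, 20 mm from its middle
- stick2_center (a point): middle of a fat dark-grey graphite stick (a cylinder 28 mm thick, 40 mm long, 0.03 kg, z along its axis), one of three that stand loose in the pot
- stick2: the same stick; origin: centre of one end face, 20 mm from its middle
- paint_jar: a lidded paint jar, 64 mm across, 75 mm tall: a bystander, to be left alone
- spray_tin: a tin can, 60 mm across, 130 mm tall: a bystander, to be left alone
- eraser: a dark rubber block, 70 x 45 x 22 mm: a bystander, to be left alone
- paint_tube: a white paint tube lying down, 100 mm long, 28 mm thick: a bystander, to be left alone
- brush: a flat brush lying down, 200 mm long: a bystander, to be left alone
- palette_knife: a palette knife lying down, 200 mm long: a bystander, to be left alone
Not all that is in view belongs to the job. Leave any orange or yellow look-alike of the tape alone.

How it is judged:
On the way:
1. the pot is held tipped, more than 75 degrees from upright, over the tray's wide bay (angle between pot's own z axis and vertical above 1.31 rad and horizontal distance between pot_rim and tray_wide below 0.13 m and contact force between the fingers and pot above 0.5 N), for 0.2 s.
At the end, for the whole second after the job is handed in: All three sticks lie at rest inside the wide bay; the tape roll lies flat (within 10 degrees, either face up) on the floor of the narrow bay; the pot stands upright (within 5 degrees) on the cork mat with its whole foot on the mat (foot centre within 40 mm of the mat's centre), at rest (x of stick0_center in the frame of tray_wide between -0.084 and 0.084 m and y of stick0_center in the frame of tray_wide between -0.0905 and 0.0905 m and z of each of stick0_center, stick1_center, stick2_center in the frame of tray_wide below 0.06 m and linear speed of each of stick0, stick1, stick2 below 0.05 m/s and x of stick1_center in the frame of tray_wide between -0.084 and 0.084 m and y of stick1_center in the frame of tray_wide between -0.0905 and 0.0905 m and x of stick2_center in the frame of tray_wide between -0.084 and 0.084 m and y of stick2_center in the frame of tray_wide between -0.0905 and 0.0905 m and x of tape_mid in the frame of tray_narrow between -0.084 and 0.084 m and y of tape_mid in the frame of tray_narrow between -0.0455 and 0.0455 m and z of tape_mid in the frame of tray_narrow between 0.015 and 0.032 m and (angle between tape's own z axis and vertical below 0.17 rad or angle between tape's own z axis and vertical above 2.97 rad) and linear speed of each of tape, pot below 0.03 m/s and horizontal distance between pot and mat below 0.04 m and angle between pot's own z axis and vertical below 0.09 rad and z of pot in the frame of mat below 0.014 m); the robot touches nothing.
It fails at once if the pot is let go and falls from more than about 50 mm (z of pot in the frame of mat above 0.06 m and contact force between the fingers and pot below 0.05 N and linear speed of pot above 0.45 m/s).
It fails at once if the tape is let go and falls from more than about 50 mm (z of tape in the frame of tray above 0.05 m and contact force between the fingers and tape below 0.05 N and linear speed of tape above 0.45 m/s).
It fails at once if a bystander is shifted by more than 30 mm (distance of any of paint_jar, spray_tin, eraser, paint_tube, brush, palette_knife from where it was at the start of the episode above 0.03 m).
It also fails if it takes over 72 s, if anything falls off the work surface, if the arm or the gripper's body presses on something with over 40 N, if the wrist force passes 120 N, or if a joint passes its speed limit or range.

## Robot

A 6-joint arm with a two-finger parallel gripper is mounted at the origin on the work surface. World frame = base frame: x ahead of the robot, y to its left, z up, the work surface at z = 0. Lengths are in m, angles in rad, forces in N, time in s.
With the tool pointing down it reaches from about 0.375 to 0.9 m from the base axis. Payload 3.1 kg.
Tool frame: the origin (TCP) lies midway between the tips of the shut fingers; the grasp point (between the pads) lies 19 mm behind it; x points along the fingers, z is the direction in which the jaws open and shut, and the axes are right-handed (so a half turn about x gives the same grasp; the last joint's range is limited). The gripper opens to 87 mm and grips with 3 to 60 N. Pads are 19 mm wide; open, the fingers measure 117 mm over their backs; the gripper's body (75 mm by 190 mm) begins 51 mm behind the grasp point.
Start: joints at [-1.286, 0.527, 1.433, -0, 1.181, -0.178], TCP at [0.28, -0.559, 0.223] pointing down, gripper open.
Joint ranges: [-3.08, 3.08], [-0.75, 2.2], [0.22, 2.44], [-1.43, 4.57], [0, 2.65], [-2.85, 2.85]. Speed limits (rad/s): [2.79, 2.79, 3.14, 3.14, 3.14, 3.14].

## Interface

Orientations are given as a unit quaternion [x, y, z, w].
In Python, from workcell import manip gives the robot as it stands. Calls block until the motion is done:
- manip.goto(position, orientation): joint-space move of the TCP to a pose.
- manip.movel(position, ori=None, vel=0.15): straight line of the TCP; ori=None keeps the orientation; vel is the mean speed in m/s.
- manip.move_j(angles): joint-space move.
- manip.gripper_to(opening): opening from 0.0 (shut) to 1.0 (fully open); the grip force is fixed at half the most; returns when the fingers have stopped.
- manip.pause(seconds).
- manip.solve_ik(position, orientation): joint angles nearest the present ones, or None.
- manip.sense(): the state.
- manip.snapshot(name): name is "side" or "top" or "wrist"; returns the picture (480x640x3 uint8, red, green, blue); there is no depth.
- manip.camera_info(name): a dict with "K" (3x3 intrinsics, pixels), "k1" (the pictures are not rectified: a ray, as slopes to the right and down, at radius r is drawn at 1 + k1 r^2 times it, then the intrinsics apply), "origin" and "orientation" of the camera in the world. Camera axes: x right, y down, z forward; pixel columns grow to the right and rows downward; lengths in m; the calibration is good to about 2 mm. A picture is of the moment at which its call begins: read the wrist's pose just before it. camera_info takes no time and is no camera call; for the wrist camera it gives the pose at the moment of the call.
A pose or a line that the arm cannot do raises manip.PlanningError and nothing moves.
- manip.job_done(): hands the job in, once; it reports no verdict.
Trained networks look in the newest picture that a camera, given by its name, has taken for a name from the list of things; names that differ only in an ending like _2 or _b are one class to them, and where a whole thing is asked for, a point or a joint stands for the part that bears it (a point fixed in the world has none). Each returns a list of dicts, best first, with "p" (0 to 1); they miss things now and then, are a little off and sometimes report something else, mostly with a low value. They report only what shows in the picture. A call takes as long as a camera call. They do not tell look-alikes from the thing itself.
- manip.spot_in(camera, label): "box" ([left, top, right, bottom] in pixels, round what is visible of it).
- manip.trace(camera, label): "mask" (480x640 bool, what is visible of it) and "box" ([left, top, right, bottom] in pixels, round what is visible of it).
- manip.mark_of(camera, label): "pixel" ([column, row] in pixels: a listed point, or the origin of a listed thing).
The state is a dict: "time": time; "joint_pos": joint angles; "joint_vel": joint speeds; "effort": joint torques, N m; "eef_pos": TCP position; "ee_rot": TCP orientation; "contact_force": force on the tool from outside, world axes, zero at the start; "moment": the same for the moment, N m; "gripper_width": opening from 0.0 (shut) to 1.0 (fully open).
Only numpy, scipy, OpenCV 4.12 (cv2) and the standard library are available. Lean on these libraries where they do the work, as an engineer would, in place of code of your own. Each camera call takes 0.05 s, during which the arm holds its last target. There are 200 camera calls.

## Working session

There is one attempt and no reset: what is moved stays moved. The work goes in short steps, each a Python script; the robot and the scene stay as the last script left them, time stands still between calls to the robot, and variables do not carry over. Pictures are saved under pics/ and viewed, about 8 in all and at most 12, crops included, and the job is handed in when it is done.

```bash
mkdir -p pics
cat > h.py <<'E'
import numpy as np, cv2
from scipy.spatial.transform import Rotation as R
from workcell import manip
def save(n,f):
    im=manip.snapshot(n); cv2.imwrite('pics/'+f,im[:,:,::-1]); return im
def ray(info,px):
    K=np.array(info['K'],float);k1=info['k1']
    d=np.array([(px[0]-K[0,2])/K[0,0],(px[1]-K[1,2])/K[1,1]]);u=d.copy()
    for _ in range(30): u=d/(1+k1*(u@u))
    v=R.from_quat(info['orientation']).apply([u[0],u[1],1.]); return np.array(info['origin'],float),v/np.linalg.norm(v)
def onz(info,px,z):
    o,v=ray(info,px); return o+v*(z-o[2])/v[2]
def tri(rs):
    A=np.zeros((3,3));b=np.zeros(3)
    for o,v in rs:
        P=np.eye(3)-np.outer(v,v);A+=P;b+=P@o
    p=np.linalg.solve(A,b); return p,[float(np.linalg.norm(np.cross(v,p-o))) for o,v in rs]
def proj(info,P):
    K=np.array(info['K'],float);c=R.from_quat(info['orientation']).inv().apply(np.array(P)-info['origin'])
    u=c[:2]/c[2];u=u*(1+info['k1']*(u@u)); return u*[K[0,0],K[1,1]]+K[:2,2]
E
python3 - <<'E'
from h import *
np.set_printoptions(precision=3,suppress=True)
for c in ['side','top']:
    save(c,c+'0.png'); i=manip.camera_info(c); print(c,i)
rs={}
for l in ['pot','pot_grip','pot_rim','mat','tray','tray_wide','tray_narrow','stand','tape','tape_mid']:
    for c in ['side','top']:
        for m in manip.mark_of(c,l)[:3]: print(l,c,round(m['p'],2),np.array(m['pixel']))
E
```

```text
side {'K': array([[454.252,   0.   , 312.163],
       [  0.   , 454.252, 237.713],
       [  0.   ,   0.   ,   1.   ]]), 'k1': -0.007561161504667444, 'origin': array([-0.067,  0.575,  0.733]), 'orientation': array([-0.345,  0.832, -0.403,  0.164])}
top {'K': array([[448.547,   0.   , 316.722],
       [  0.   , 448.547, 238.618],
       [  0.   ,   0.   ,   1.   ]]), 'k1': -0.09051218711723179, 'origin': array([ 0.38 , -0.051,  0.893]), 'orientation': array([ 0.707, -0.702,  0.065, -0.062])}
pot side 0.73 [194.6 348.6]
pot side 0.47 [191.8 250.9]
pot side 0.22 [181.3 351. ]
pot top 0.55 [125.1 258.8]
pot_grip side 0.8 [229.4 363.3]
pot_grip top 0.97 [111.1 318.7]
pot_rim side 0.96 [188.6 326.1]
pot_rim side 0.65 [192.8 344.4]
pot_rim top 0.78 [102.8 257.2]
mat side 0.58 [192.  353.7]
mat side 0.19 [330.9 307.5]
tray side 0.62 [282.8 259.9]
tray side 0.51 [185.3 352.7]
tray side 0.17 [185.8 326.3]
tray top 0.65 [277.6 223. ]
tray_wide side 0.53 [192.  250.6]
tray_wide side 0.15 [233.8 222.8]
tray_wide top 0.87 [250.8 221.7]
tray_narrow side 0.78 [310.6 243.4]
tray_narrow top 0.81 [322.8 229.1]
stand side 0.62 [380.1 206.8]
stand top 0.74 [451.3 236.6]
tape side 0.92 [383.9 199. ]
tape side 0.74 [372.5 228.7]
tape top 0.89 [450.5 235.7]
tape top 0.87 [397.7 265.9]
tape top 0.62 [456.1 234.5]
tape_mid side 0.92 [381.9 201. ]
tape_mid side 0.59 [372.8 224.8]
tape_mid side 0.55 [198.5 343.5]
tape_mid top 0.82 [397. 264.]
tape_mid top 0.74 [455.5 232. ]
tape_mid top 0.58 [506.7 244.9]
```

View pics/side0.png

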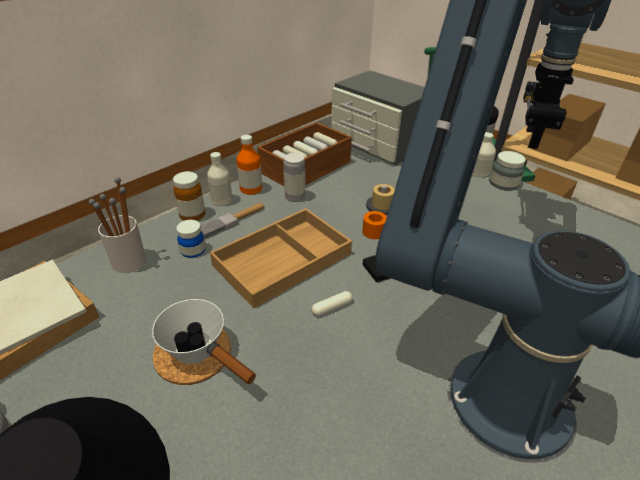

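View pics/top0.png

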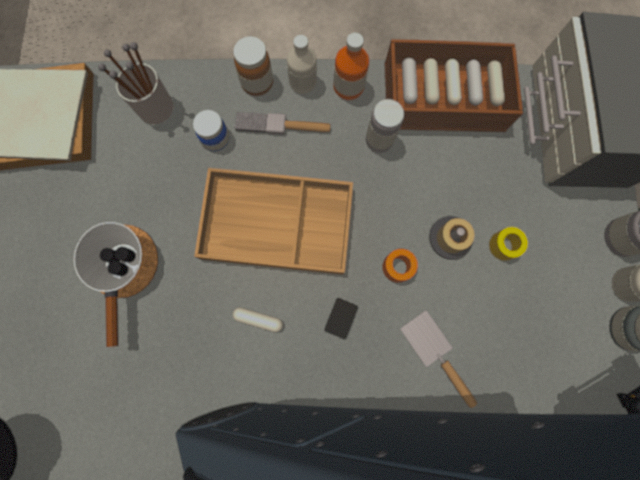

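The side picture shows the pot on its mat at about (190,335) with its handle toward (235,362). The tan tape on its post is at (382,198), and the orange look-alike is at (374,225). The top picture shows the tape at (458,236), a yellow look-alike at (512,243), the pot rim at (108,257), the handle running to (112,345), and the tray spanning about (197..353, 170..272).

```bash
cat > m.py <<'E'
from h import *
from scipy.optimize import least_squares
np.set_printoptions(precision=4,suppress=True)
C={c:manip.camera_info(c) for c in ['side','top']}
for c in C: manip.snapshot(c)
def T(l,a,b): print(l,*tri([ray(C['side'],a),ray(C['top'],b)]))
T('grip',[229.4,363.3],[111.1,318.7]);T('rim',[188.6,326.1],[102.8,257.2])
T('tapemid',[381.9,201],[455.5,232]);T('stand',[380.1,206.8],[451.3,236.6]);T('narrow',[310.6,243.4],[322.8,229.1]);T('tray',[282.8,259.9],[277.6,223]);T('pot',[194.6,348.6],[125.1,258.8])
# tray: top-rim outline in top view
def mask(c,l,near):
    ms=[m for m in manip.trace(c,l) if near is None or m['mask'][near[1]-6:near[1]+6,near[0]-6:near[0]+6].any()]
    return ms[0]['mask'].astype(np.uint8) if ms else None
def outline(m): return max(cv2.findContours(m,0,1)[0],key=len)[:,0].astype(float)
m=mask('top','tray',(250,221))
if m is not None:
    q=np.array([onz(C['top'],p,0.042)[:2] for p in outline(m)]); print('tray rect z.042',cv2.minAreaRect(q.astype(np.float32)))
m=mask('top','tape',(458,236))
if m is not None:
    print('tape box',cv2.boundingRect(m)); (cx,cy),(a,b),_=cv2.fitEllipse(outline(m).astype(np.float32)); print('ell',cx,cy,a,b,onz(C['top'],(cx,cy),.058))
for c in ['side','top']:
    m=mask(c,'mat',(160,370) if c=='side' else (150,262))
    if m is None: print('no mat',c); continue
    q=np.array([onz(C[c],p,0.008)[:2] for p in outline(cv2.morphologyEx(m,2,np.ones((3,3),np.uint8)))])
    # circle r=.075: the outer points; robust fit
    best=max(((np.abs(np.hypot(*(q-[x,y]).T)-.075)<.002).sum(),-x,-y) for x in np.arange(.25,.5,.002) for y in np.arange(.2,.42,.002))
    print('mat',c,best,len(q))
    m=mask(c,'pot',(190,318) if c=='side' else (108,240)); print('pot box',c,None if m is None else cv2.boundingRect(m))
E
python3 m.py
```

```text
grip [0.377  0.3284 0.0633] [0.0006210227012681197, 0.0006210227012682955]
rim [0.4864 0.3412 0.0837] [0.003220060632971778, 0.0032200606329718896]
tapemid [ 0.5546 -0.3358  0.0091] [0.0022442713940407327, 0.002244271394040854]
stand [ 0.5505 -0.3297 -0.0063] [0.0008311805888997663, 0.0008311805888997543]
narrow [ 0.5639 -0.0636  0.0021] [0.0028294889498485247, 0.002829488949848439]
tray [ 0.5745  0.0268 -0.0037] [0.00037744997527690353, 0.0003774499752770215]
pot [0.4959 0.3348 0.0024] [0.0015291732324626745, 0.001529173232462632]
tray rect z.042 ((0.5729461312294006, 0.030729040503501892), (0.2905541956424713, 0.18713872134685516), 84.36954498291016)
tape box (436, 218, 38, 36)
ell 454.6456298828125 235.42843627929688 32.15861511230469 38.51406478881836 [ 0.5399 -0.3168  0.058 ]
mat side (np.int64(91), np.float64(-0.4880000000000002), np.float64(-0.34200000000000014)) 162
pot box side (154, 299, 101, 84)
mat top (np.int64(86), np.float64(-0.4940000000000002), np.float64(-0.34200000000000014)) 177
pot box top (75, 222, 66, 125)
```

```bash
cat >> h.py <<'E'
def down(yaw,lean=0):
    "tool x down, jaw (z) along horizontal yaw; "
    z=np.array([np.cos(yaw),np.sin(yaw),0]);x=np.array([0,0,-1.]);y=np.cross(z,x)
    return R.from_matrix(np.stack([x,y,z],1))
E
python3 - <<'E'
from h import *
np.set_printoptions(precision=4,suppress=True)
s=manip.sense(); print(s['time'],R.from_quat(s['ee_rot']).as_matrix())
i=manip.camera_info('wrist'); Rt=R.from_quat(s['ee_rot'])
print('cam in tool',Rt.inv().apply(i['origin']-np.array(s['eef_pos'])),(Rt.inv()*R.from_quat(i['orientation'])).as_matrix())
yaw=np.radians(-5.6)
for k in (0,1):
    q=down(yaw+np.pi*k); print(k,manip.solve_ik([.55,-.325,.2],q.as_quat()),manip.solve_ik([.566,-.063,.1],q.as_quat()))
E
```

```text
1.5 [[ 0.      0.8944  0.4474]
 [ 0.0001  0.4474 -0.8944]
 [-1.      0.     -0.    ]]
cam in tool [-0.1624  0.0689  0.0009] [[-0.0002 -0.2525  0.9676]
 [ 0.0001 -0.9676 -0.2525]
 [ 1.      0.0001  0.0002]]
0 [-0.7083  0.5708  1.4188 -0.      1.152  -0.6106] [-0.307   0.6228  1.6786 -0.      0.8403 -0.2093]
1 [-0.7083  0.5708  1.4188 -0.      1.152   2.531 ] None
```

Run:
```python
from h import *
np.set_printoptions(precision=4,suppress=True)
q=down(np.radians(-5.6)).as_quat(); rs={'tape':[], 'tape_mid':[], 'stand':[]}
for n,p in enumerate([[.58,-.30,.24],[.52,-.36,.20]]):
    manip.goto(p,q); i=manip.camera_info('wrist'); save('wrist',f'w{n}.png')
    exp=proj(i,[.547,-.325,.034]); print('exp',exp)
    for l in rs:
        ms=manip.mark_of('wrist',l)
        for m in ms[:3]: print(l,round(m['p'],2),np.array(m['pixel']))
        c=[m for m in ms if np.linalg.norm(np.array(m['pixel'])-exp)<50]
        if c: rs[l].append(ray(i,c[0]['pixel']))
    for m in manip.trace('wrist','tape')[:3]:
        k=m['mask'].astype(np.uint8); c=max(cv2.findContours(k,0,1)[0],key=len); print('mask',m['p'],cv2.boundingRect(k),cv2.fitEllipse(c))
for l in rs:
    if len(rs[l])>1: print(l,*tri(rs[l]))
print(manip.sense()['time'])
```

```text
exp [294.8239 240.665 ]
tape 0.67 [293.3 237.2]
tape 0.67 [223.4 141.7]
tape 0.61 [295.5 326.5]
tape_mid 0.86 [293.5 333.3]
tape_mid 0.63 [220.3 134.1]
tape_mid 0.56 [290.4 243.9]
stand 0.56 [298.9 236.9]
mask 0.96 (260, 209, 62, 68) ((291.27886962890625, 243.09033203125), (61.18104553222656, 68.38392639160156), 20.20937156677246)
mask 0.95 (263, 300, 59, 71) ((291.88201904296875, 352.3960266113281), (32.782920837402344, 62.338218688964844), 89.65184020996094)
mask 0.71 (182, 102, 75, 69) ((218.2477569580078, 135.8864288330078), (65.31480407714844, 75.36554718017578), 110.8931884765625)
exp [351.1838 180.3724]
tape 0.95 [342.3 286.2]
tape 0.72 [347.1 179.5]
tape 0.61 [267.9  63.2]
tape_mid 0.78 [347.2 179.8]
tape_mid 0.65 [344.  293.5]
tape_mid 0.56 [268.9  52.6]
stand 0.91 [350.  177.9]
mask 0.95 (224, 4, 83, 94) ((264.8220520019531, 50.297523498535156), (78.44363403320312, 95.7337646484375), 155.16278076171875)
mask 0.89 (312, 258, 67, 46) ((343.6424255371094, 283.9094543457031), (47.91328430175781, 68.9142837524414), 94.13862609863281)
mask 0.6 (313, 145, 75, 77) ((349.87579345703125, 182.4654541015625), (74.19520568847656, 75.34797668457031), 9.28215217590332)
tape [ 0.5442 -0.3252  0.0176] [0.00020586592181429095, 0.00020586592181436777]
tape_mid [ 0.5434 -0.3233  0.0495] [0.0008689080331759304, 0.0008689080331759257]
stand [ 0.5485 -0.3258  0.0112] [0.0014307284416927902, 0.0014307284416927844]
3.9417
```

View pics/w1.png

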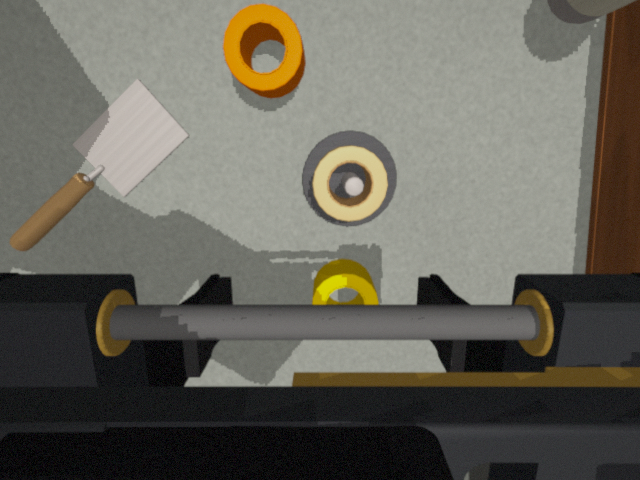

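The wrist picture shows the tan tape ring at (350,183) with the post tip at (354,186). The orange look-alike is at (265,50) and the yellow one is at (344,284). Next I grasp the tape and place it.

Run:
```python
from h import *
np.set_printoptions(precision=4,suppress=True)
q=down(np.radians(-5.6)).as_quat()
i=manip.camera_info('wrist'); a=onz(i,(350,183),.056); print('ring',a)
xy=(a[:2]+[.5445,-.3250])/2 if np.linalg.norm(a[:2]-[.5445,-.325])<.008 else None; print(xy)
manip.goto([*xy,.15],q); manip.movel([*xy,.024],vel=.12); manip.gripper_to(0.0)
s=manip.sense(); print('w',s['gripper_width'],s['contact_force'],s['eef_pos'])
manip.movel([*xy,.135],vel=.12); s=manip.sense(); print('w',s['gripper_width'],s['contact_force'])
b=[.566,-.063]
manip.goto([*b,.135],q); save('wrist','w2.png');save('top','t2.png')
print(manip.sense()['time'])
```

```text
ring [ 0.5466 -0.3239  0.056 ]
[ 0.5456 -0.3244]
w 0.7152738966760647 [-0.6442 -0.0585  1.6367] [ 0.5454 -0.3244  0.0243]
w 0.7117332786566475 [-0.2518  0.3886 -1.3716]
8.2833
```

View pics/w2.png

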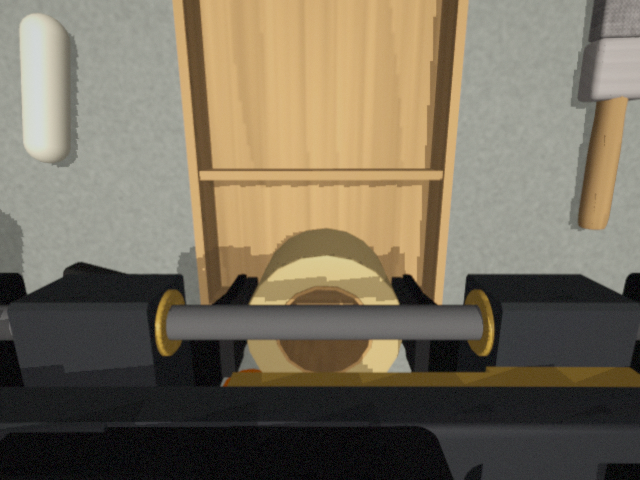

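The wrist picture shows the tape held level. The divider is at row 175, columns 200–443, square to the tool. I use it to refine the bay position, then set the tape down.

Run:
```python
from h import *
np.set_printoptions(precision=4,suppress=True)
q=down(np.radians(-5.6)).as_quat()
i=manip.camera_info('wrist'); L=onz(i,(200,175),.038);Rr=onz(i,(443,175),.038); d=(Rr-L)[:2]; print(L,Rr,np.linalg.norm(d),np.degrees(np.arctan2(d[1],d[0])))
u=d/np.linalg.norm(d)*np.sign(d[0]); n=np.array([-u[1],u[0]]); mid=(L+Rr)[:2]/2
b=mid-n*.0485; print('narrow',b,'wide',mid+n*.0935)
assert np.linalg.norm(b-[.566,-.063])<.015
manip.movel([*b,.06],vel=.12); manip.movel([*b,.0205],vel=.05); s=manip.sense(); print(s['contact_force'],s['eef_pos'])
if s['contact_force'][2]<1: manip.movel([*b,.0195],vel=.03); print(manip.sense()['contact_force'])
manip.gripper_to(.95); manip.movel([*b,.13],vel=.15)
# pick a tipping scheme by IK
G=np.array([.377,.3284]);wide=mid+n*.0935
def tool(psi,th,a,flip):  # pot yaw, tip angle, lean in pot frame
    x=np.array([0,np.sin(a),-np.cos(a)]);z=np.array([0,np.cos(a),np.sin(a)])*flip;y=np.cross(z,x)
    return R.from_euler('z',psi)*R.from_euler('x',th)*R.from_matrix(np.stack([x,y,z],1))
def tcp(gp,Rt): return np.array(gp)+Rt.apply([.019,0,0])
psi0=np.radians(6.7)
for sgn in (1,-1):
  a=-sgn*np.pi/4
  for fl in (1,-1):
    r=tool(psi0,0,a,fl); j=manip.solve_ik(tcp([*G,.063],r),r.as_quat()); j2=manip.solve_ik(tcp([*G,.2],r),r.as_quat()); print('grasp',sgn,fl,j,j2)
    if j is None: continue
    for dp in range(-180,181,15):
      psi=psi0+np.radians(dp); c,s_=np.cos(psi),np.sin(psi); ex=np.array([c,s_]); mouth=sgn*np.array([s_,-c])
      g=[*(wide-mouth*.03-ex*.116),.14]
      ok=[(lambda r:manip.solve_ik(tcp(g,r),r.as_quat()))(tool(psi,sgn*np.radians(t),a,fl)) for t in (0,55,110)]
      if all(o is not None for o in ok): print(dp,[np.round(o,2).tolist() for o in ok])
print(manip.sense()['time'])
```

```text
[ 0.4865 -0.0084  0.038 ] [ 0.654  -0.0252  0.038 ] 0.16828303317926843 -5.71195120487354
narrow [ 0.5654 -0.0651] wide [0.5796 0.0762]
[-0.9215  0.2238 -1.6152] [ 0.5654 -0.0651  0.0203]
[-1.3804  1.1251  5.7795]
grasp 1 1 [ 0.8071  0.9026  1.5382 -0.5982  1.3179 -0.5393] [ 0.8071  0.6965  1.5031 -0.5776  1.5189 -0.6744]
-180 [[-0.34, 0.89, 1.24, 0.69, 1.46, 0.87], [-0.0, 0.75, 1.31, -0.2, 1.07, 1.55], [0.29, 1.0, 1.24, -1.12, 1.43, 2.25]]
-165 [[-0.27, 0.94, 1.1, 0.6, 1.63, 0.79], [0.04, 0.74, 1.33, -0.19, 1.02, 1.33], [0.34, 0.95, 1.39, -1.27, 1.25, 2.29]]
-135 [[-0.11, 1.01, 0.91, 0.41, 1.89, 0.56], [0.11, 0.7, 1.43, -0.16, 0.9, 0.86], [0.38, 0.87, 1.73, 4.5, 0.93, 2.55]]
-120 [[-0.02, 1.03, 0.87, 0.29, 1.97, 0.39], [0.13, 0.67, 1.49, -0.12, 0.83, 0.61], [0.36, 0.84, 1.9, 4.1, 0.87, 2.79]]
0 [[0.38, 0.69, 1.82, -0.88, 1.09, -0.7], [-0.15, 0.5, 1.92, 0.24, 0.79, -2.01], [-0.54, 0.85, 1.85, 0.81, 1.43, -2.79]]
15 [[0.33, 0.65, 1.99, -1.16, 0.88, -0.67], [-0.2, 0.51, 1.89, 0.19, 0.85, -2.29], [-0.5, 0.88, 1.68, 0.61, 1.61, -2.78]]
90 [[-0.49, 0.63, 2.22, 2.29, 0.56, 0.32], [-0.24, 0
[... 6271 characters left out ...]
-0.06, 0.5, 1.92, -0.26, 0.71, 1.59], [0.37, 0.85, 1.83, -1.15, 1.29, 2.68]]
120 [[0.01, 1.03, 0.87, -0.45, 1.89, -0.62], [-0.22, 0.67, 1.5, 0.17, 0.87, -0.97], [-0.55, 0.84, 1.92, 1.75, 1.03, -2.73]]
135 [[0.09, 1.02, 0.91, -0.55, 1.79, -0.77], [-0.19, 0.7, 1.43, 0.19, 0.94, -1.2], [-0.52, 0.86, 1.75, 1.46, 1.12, -2.56]]
150 [[0.17, 0.99, 0.98, -0.64, 1.65, -0.89], [-0.15, 0.72, 1.38, 0.2, 1.01, -1.41], [-0.47, 0.9, 1.58, 1.24, 1.27, -2.44]]
165 [[0.24, 0.94, 1.09, -0.72, 1.49, -0.98], [-0.1, 0.74, 1.33, 0.2, 1.07, -1.62], [-0.41, 0.95, 1.41, 1.08, 1.44, -2.38]]
180 [[0.3, 0.89, 1.23, -0.8, 1.31, -1.05], [-0.06, 0.75, 1.31, 0.19, 1.12, -1.83], [-0.34, 0.99, 1.26, 0.95, 1.62, -2.37]]
11.8167
```

Run:
```python
from h import *
np.set_printoptions(precision=4,suppress=True)
q=down(np.radians(6.7-90)).as_quat(); rs={k:[] for k in ['pot_grip','pot_rim','pot','mat']}
i=manip.camera_info('top');save('top','t3.png')
for n,p in enumerate([[.38,.31,.27],[.32,.36,.23]]):
    manip.goto(p,q); i=manip.camera_info('wrist'); save('wrist',f'p{n}.png')
    for l,e in [('pot_grip',[.377,.3284,.063]),('pot_rim',[.488,.34,.08]),('pot',[.49,.34,.008]),('mat',[.491,.342,.0])]:
        ex=proj(i,e); ms=manip.mark_of('wrist',l); c=[m for m in ms if np.linalg.norm(np.array(m['pixel'])-ex)<60]
        print(l,ex,[(round(m['p'],2),np.array(m['pixel'])) for m in c[:2]])
        if c: rs[l].append(ray(i,c[0]['pixel']))
    print('handle ax:',[onz(i,proj(i,e),e[2]) for e in []])
for l in rs:
    if len(rs[l])>1: print(l,*tri(rs[l]))
print(manip.sense()['time'])
```

```text
pot_grip [304.6343 216.9621] [(0.85, array([307.4, 216.7]))]
pot_rim [303.557   97.4675] [(0.69, array([306.6,  93.4]))]
pot [307.3097 103.8536] [(0.92, array([311.4, 102.7])), (0.68, array([323.5,  93.3]))]
mat [305.9141 103.4564] []
handle ax: []
pot_grip [367.2525 164.0855] [(0.85, array([373.8, 167.3]))]
pot_rim [376.5216  13.1071] [(0.59, array([377.9,  10.2]))]
pot [366.2488  37.3505] [(0.58, array([368.8,  36.4]))]
mat [363.4078  38.2882] []
handle ax: []
pot_grip [0.3766 0.3242 0.0658] [0.002089120329993338, 0.0020891203299933958]
pot_rim [0.4929 0.3383 0.0709] [0.0001621379541993629, 0.00016213795419922899]
pot [ 0.4929  0.3366 -0.0002] [0.0006291266368003903, 0.0006291266368004606]
14.65
```

View pics/p1.png

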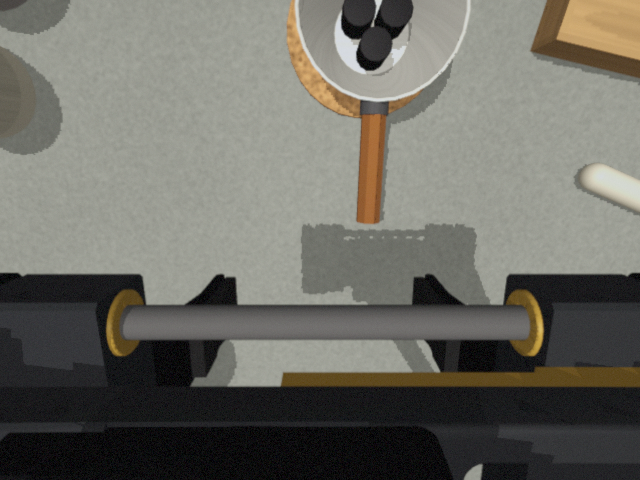

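View pics/t3.png

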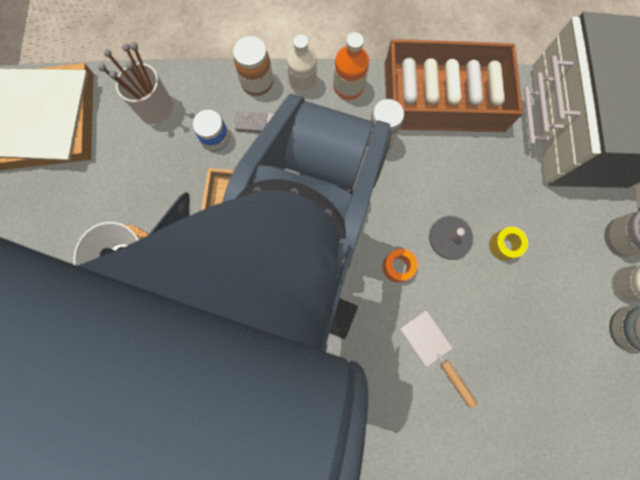

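The wrist picture shows the handle running from (374,110) to (369,222), with three sticks in the pot and a grey cylinder at the left edge near (15,110). The top picture shows the stand is now bare and the look-alikes have not moved.

Run:
```python
from h import *
np.set_printoptions(precision=4,suppress=True)
i=manip.camera_info('wrist')
A=onz(i,(374,116),.072);B=onz(i,(369.5,218),.072); d=A-B; print(A,B,np.degrees(np.arctan2(d[1],d[0])))
for px in [(30,95),(20,150)]: print('obj',onz(i,px,.1),onz(i,px,0))
i=manip.camera_info('side')
print('side axis pts', [onz(i,p,.065) for p in [(212,348),(250,377)]])
r=manip.trace('wrist','pot')
for m in r[:2]:
    k=m['mask']; 
    for row in (125,140,155,170,185,200,215):
        c=np.where(k[row])[0]; print(row,c.min() if len(c) else None,c.max() if len(c) else None,end=' ')
    print(m['p'])
```

```text
[0.4185 0.3292 0.072 ] [0.3335 0.3204 0.072 ] 5.914819874015055
obj [0.4008 0.5877 0.1   ] [0.4046 0.6629 0.    ]
obj [0.3598 0.5986 0.1   ] [0.3495 0.6776 0.    ]
side axis pts [array([0.4253, 0.3315, 0.065 ]), array([0.3291, 0.3214, 0.065 ])]
125 361 385 140 360 384 155 360 383 170 360 382 185 358 381 200 357 380 215 357 379 0.74
```

```bash
cat >> h.py <<'E'
PSI=np.radians(5.9); ARM=.105; SG=1; LEAN=-np.pi/4; WIDE=np.array([.5796,.0762]); GRASP=np.array([.388,.3268,.063])
def tool(psi,th):
    a=LEAN;x=np.array([0,np.sin(a),-np.cos(a)]);z=-np.array([0,np.cos(a),np.sin(a)]);y=np.cross(z,x)
    return R.from_euler('z',psi)*R.from_euler('x',th)*R.from_matrix(np.stack([x,y,z],1))
def pose(g,psi,th):
    r=tool(psi,th); return np.array(g)+r.apply([.019,0,0]),r.as_quat()
E
python3 - <<'E'
from h import *
np.set_printoptions(precision=4,suppress=True)
p,q=pose(GRASP,PSI,0); back=tool(PSI,0).apply([-.09,0,0])
manip.gripper_to(.5)
manip.goto(p+back,q); print(manip.sense()['joint_pos'])
manip.movel(p,vel=.1); s=manip.sense(); print(s['contact_force']); manip.gripper_to(0)
s=manip.sense(); print('w',s['gripper_width'],s['contact_force'],s['time'])
manip.movel(p+[0,0,.09],vel=.08); s=manip.sense(); print('w',s['gripper_width'],s['contact_force'],s['moment'],s['time'])
save('side','s4.png')
E
```

```text
[ 0.8626  0.8571  1.375  -0.5383  1.5223  2.5291]
[ 0.1816 -0.1811  0.3792]
w 0.22260422706391955 [-0.0679  0.3729  0.3089] 17.85
w 0.2278508010224169 [-0.122  -0.9122 -2.7575] [0.7132 0.3306 0.0228] 19.125
```

View pics/s4.png

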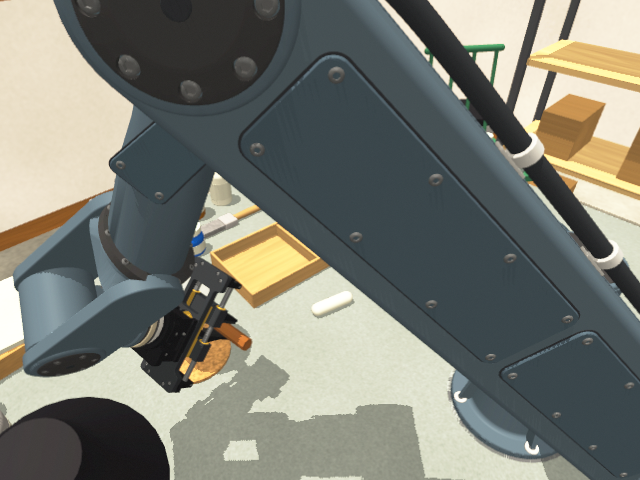

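Run:
```python
from h import *
np.set_printoptions(precision=3,suppress=True)
ex=np.array([np.cos(PSI),np.sin(PSI)]);mouth=np.array([np.sin(PSI),-np.cos(PSI)])
g=np.array([*(WIDE-mouth*.025-ex*(ARM+.0)),.135]); print(g)
gc=g+[0,0,.02]
p,q=pose(GRASP+[0,0,.09],PSI,0)
p,q=pose(gc,PSI,0); manip.movel(p,vel=.15); s=manip.sense(); print(s['joint_pos'],s['gripper_width'],s['contact_force'],s['time'])
i=manip.camera_info('wrist'); save('wrist','w5.png')
i=manip.camera_info('top'); save('top','t5.png'); 
for t in (0,20,40,60,80,100,110):
    p,q=pose(g,PSI,np.radians(t)); print(t,manip.solve_ik(p,q))
r=[(round(m['p'],2),np.array(m['pixel'])) for m in manip.mark_of('top','pot_rim')[:2]]; e=[*(g[:2]+ex*ARM),gc[2]+.017]; print(r,'expected rim',proj(i,e))
```

```text
[0.473 0.09  0.135]
[ 0.367  0.675  1.783 -0.859  1.124  2.399] 0.2262113435958181 [ 0.236  0.096 -1.954] 21.0
0 [ 0.366  0.711  1.79  -0.876  1.096  2.435]
20 [ 0.208  0.582  1.845 -0.59   0.856  2.101]
40 [ 0.009  0.515  1.882 -0.129  0.74   1.572]
60 [-0.199  0.528  1.897  0.343  0.826  1.022]
80 [-0.375  0.62   1.886  0.63   1.044  0.656]
100 [-0.497  0.771  1.852  0.778  1.299  0.439]
110 [-0.537  0.859  1.827  0.825  1.428  0.364]
[(0.86, array([222.3, 201.2])), (0.55, array([323.4, 228.2]))] expected rim [224.711 198.854]
```

View pics/t5.png

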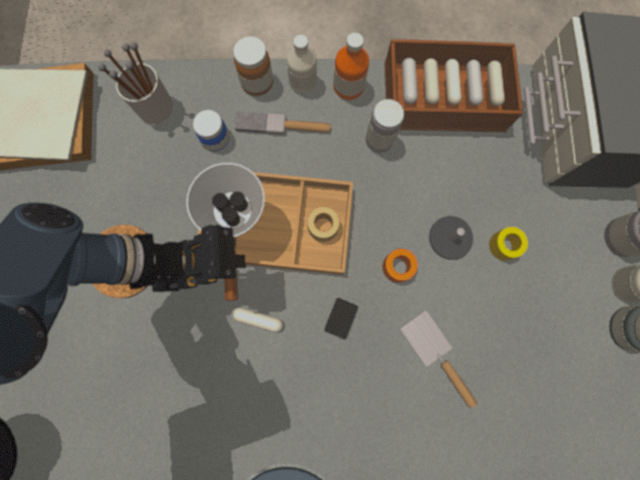

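The top picture shows the tape flat in the narrow bay at (323,222) and the pot level over the wide bay at (226,200) with all three sticks inside. Now I tip it.

Run:
```python
from h import *
np.set_printoptions(precision=3,suppress=True)
g=np.array([.473,.09,.135])
for t in (20,40,60,75,85,95,105,112):
    manip.goto(*pose(g,PSI,np.radians(t)))
    if t>80: manip.pause(.15)
manip.pause(.8)
s=manip.sense(); print(s['gripper_width'],s['contact_force'],s['time']); save('top','t6.png'); save('wrist','w6.png')
for t in (90,70,50,30,10,0): manip.goto(*pose(g+[0,0,.02],PSI,np.radians(t)))
s=manip.sense(); print(s['gripper_width'],s['contact_force'],s['time']); save('top','t7.png')
i=manip.camera_info('top')
r=[(round(m['p'],2),np.array(m['pixel'])) for m in manip.mark_of('top','pot_rim')[:2]]; print(r)
im=np.hstack([cv2.imread('pics/t6.png')[120:330,120:500],cv2.imread('pics/t7.png')[120:330,120:500]]); cv2.imwrite('pics/c7.png',im)
```

```text
0.23062028430527118 [-0.535  0.525 -1.395] 25.4917
0.222051577903843 [-0.819 -0.14  -2.526] 28.15
[(0.78, array([247.2, 208.8]))]
```

View pics/c7.png

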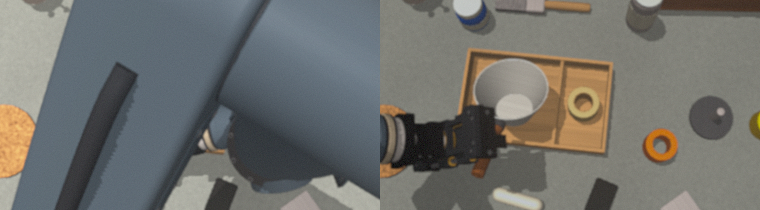

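Run:
```python
from h import *
np.set_printoptions(precision=3,suppress=True)
a=cv2.imread('pics/t7.png')[150:300,170:370]; save('wrist','w8.png'); save('side','s8.png')
f=lambda im:cv2.resize(im,(400,300),interpolation=cv2.INTER_CUBIC)
s=cv2.imread('pics/s8.png')[170:350,150:390]
cv2.imwrite('pics/c8.png',np.vstack([np.hstack([f(a),f(cv2.imread('pics/w8.png'))]),np.hstack([f(s),f(cv2.imread('pics/w6.png'))])]))
for c in ('top','side','wrist'):
    i=manip.camera_info(c)
    for l in ('pot_rim','pot_grip','pot','stick0_center'): print(c,l,[(round(m['p'],2),np.array(m['pixel'])) for m in manip.mark_of(c,l)[:4]])
print(manip.sense()['time'])
```

```text
top pot_rim [(0.78, array([247.2, 208.8]))]
top pot_grip [(0.84, array([230.5, 270.9]))]
top pot [(0.25, array([324.1, 223.6])), (0.22, array([322.4, 229. ]))]
top stick0_center []
side pot_rim []
side pot_grip [(0.5, array([291.3, 241.6]))]
side pot [(0.63, array([277.6, 247.9]))]
side stick0_center []
wrist pot_rim [(0.87, array([349.2,  83.4]))]
wrist pot_grip [(0.95, array([326.4, 343.1])), (0.72, array([117.5,   4.8]))]
wrist pot [(0.81, array([260.2, 142.8])), (0.64, array([119.4,   6.1])), (0.62, array([347.7,  85. ]))]
wrist stick0_center [(0.68, array([218.2,  37. ]))]
28.95
```

View pics/c8.png

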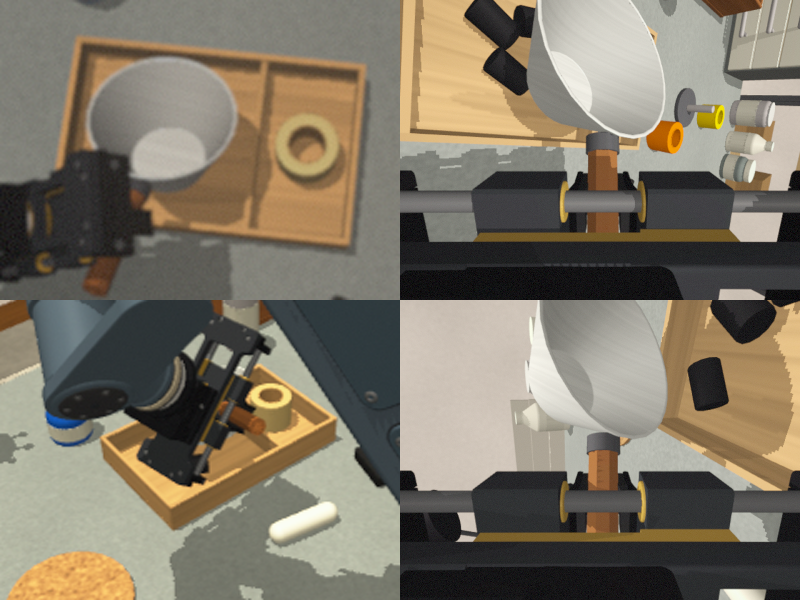

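All three sticks lie in the wide bay (wrist panel). However, the pot has pivoted about the jaw axis in the grip. I fit that rotation before setting it down.

```bash
cat > fit.py <<'E'
from h import *
from scipy.optimize import least_squares
np.set_printoptions(precision=4,suppress=True)
s=manip.sense(); Rt=R.from_quat(s['ee_rot']); G=np.array(s['eef_pos'])-Rt.apply([.019,0,0])
R0=tool(0,0)   # tool in pot frame, nominal: Rt = Rpot*R0
C={c:manip.camera_info(c) for c in ('top','side','wrist')}
def potpose(v):  # v: phi about jaw, slide along handle, roll about handle, offset along finger
    Rp=Rt*R.from_rotvec([0,0,v[0]])*R0.inv()*R.from_euler('x',v[2])
    return Rp, G-Rp.apply([-(ARM+v[1]),0,.055])
def circ(Rp,o,r,z):
    a=np.linspace(0,2*np.pi,72); return o+Rp.apply(np.c_[r*np.cos(a),r*np.sin(a),0*a+z])
ob=[]
for c in ('top','wrist'):
    manip.snapshot(c)
    ms=manip.mark_of(c,'pot_rim'); ob.append((c,ms[0]['pixel'],.072)); 
    if c=='wrist': pass
def box(c):
    ms=manip.trace(c,'pot'); 
    return max(ms,key=lambda m:m['mask'].sum()*m['p'])['mask'] if ms else None
M={c:box(c) for c in ('top','wrist')}
def res(v):
    Rp,o=potpose(v); e=[]
    for c,px,z in ob: e+=list((proj(C[c],o+Rp.apply([0,0,z]))-px)/(1 if c=='top' else 3))
    return np.r_[e,np.array(v[1:3])*[200,10]]
best=min((least_squares(res,[f,0,0],loss='soft_l1') for f in (-.8,-.4,0,.4,.8)),key=lambda r:r.cost)
print('phi deg',np.degrees(best.x[0]),'slide',best.x[1],'roll deg',np.degrees(best.x[2]),'cost',best.cost,res(best.x))
Rp,o=potpose(best.x); print('pot z',Rp.apply([0,0,1]),'x',Rp.apply([1,0,0]),'origin',o)
for c in ('top','wrist'):
    im=manip.snapshot(c)[:,:,::-1].copy()
    for r,z,col in ((.066,.072,(0,255,0)),(.036,0,(0,0,255))):
        cv2.polylines(im,[np.array([proj(C[c],p) for p in circ(Rp,o,r,z)]).astype(np.int32)],True,col,1)
    cv2.line(im,*[tuple(int(k) for k in proj(C[c],o+Rp.apply([-d,0,.055]))) for d in (.066,.166)],(255,0,0),1)
    cv2.imwrite(f'pics/fit_{c}.png',im)
a=cv2.resize(cv2.imread('pics/fit_top.png')[150:300,170:370],(400,300)); b=cv2.resize(cv2.imread('pics/fit_wrist.png'),(400,300)); cv2.imwrite('pics/fit.png',np.hstack([a,b]))
np.save('v.npy',best.x)
E
python3 fit.py
```

```text
phi deg -25.71439515225386 slide -0.007828339265376181 roll deg -6.415734890014743 cost 2.23893960483269 [ 0.1879 -1.2727  0.6288  0.3592 -1.5657 -1.1198]
pot z [0.3316 0.0916 0.939 ] x [ 0.9277 -0.2123 -0.3069] origin [0.5449 0.0644 0.0735]
```

View pics/fit.png

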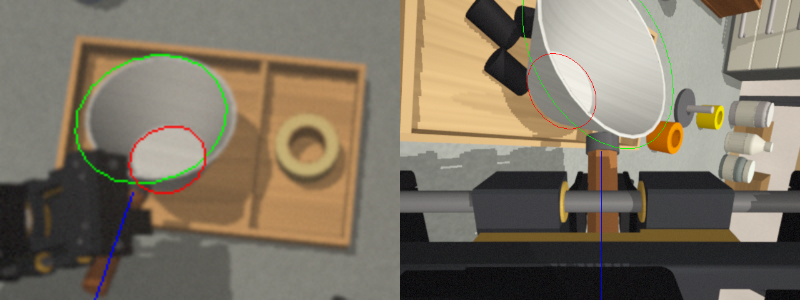

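```bash
cat > fit2.py <<'E'
exec(open('fit.py').read().split("def res(v)")[0])
from scipy.optimize import minimize
for c in M: print(c,M[c].sum(),cv2.boundingRect(M[c].astype(np.uint8)))
W={'wrist':np.s_[:195,:],'top':np.s_[:,:]}
def sil(c,v):
    Rp,o=potpose(v); P=np.vstack([circ(Rp,o,.066,.072),circ(Rp,o,.036,0)])
    px=(16*np.array([proj(C[c],p) for p in P])).astype(np.int32); m=np.zeros((480,640),np.uint8)
    cv2.fillConvexPoly(m,cv2.convexHull(px.reshape(-1,1,2)),1,cv2.LINE_8,4); return m.astype(bool)
def body(c):  # drop the thin handle from the traced mask
    return cv2.morphologyEx(M[c].astype(np.uint8),cv2.MORPH_OPEN,cv2.getStructuringElement(2,(21,21) if c=='top' else (51,51))).astype(bool)
Bm={c:body(c) for c in M}
def iou(c,v):
    a=sil(c,v)[W[c]];b=Bm[c][W[c]]; return (a&b).sum()/max(1,(a|b).sum())
f=lambda v:-sum(iou(c,v) for c in M)+(v[1]/.03)**2*.02+(v[2]/.5)**2*.01
st=[np.array([p,0,r]) for p in np.radians([-45,-35,-25,-15,0,20]) for r in (-.3,0,.3)]
r=min((minimize(f,s0,method='Nelder-Mead',options=dict(initial_simplex=s0+np.array([[0,0,0],[.1,0,0],[0,.01,0],[0,0,.15]]),maxiter=150)) for s0 in sorted(st,key=f)[:4]),key=lambda r:r.fun)
v=r.x; Rp,o=potpose(v)
print('phi,roll deg',np.degrees(v[[0,2]]),'slide',v[1],'iou',[iou(c,v) for c in M]); print('z',Rp.apply([0,0,1]),'x',Rp.apply([1,0,0]),'o',o)
ims=[]
for c in ('top','wrist'):
    im=manip.snapshot(c)[:,:,::-1].copy()
    for rr,z,col in ((.066,.072,(0,255,0)),(.036,0,(0,0,255))): cv2.polylines(im,[np.array([proj(C[c],p) for p in circ(Rp,o,rr,z)]).astype(np.int32)],True,col,1)
    cv2.line(im,*[tuple(int(k) for k in proj(C[c],o+Rp.apply([-d,0,.055]))) for d in (.066,.166)],(255,0,0),1); ims.append(im)
cv2.imwrite('pics/fit2.png',np.hstack([cv2.resize(ims[0][150:300,170:370],(400,300)),cv2.resize(ims[1],(400,300))]))
for c,px,z in ob: print(c,px,proj(C[c],o+Rp.apply([0,0,.072])))
np.save('v.npy',v)
E
python3 fit2.py
```

```text
top 8053 (198, 168, 156, 107)
wrist 46821 (203, 0, 223, 372)
phi,roll deg [-30.8915  -0.9778] slide 0.0020909015946901288 iou [np.float64(0.02219153762698491), np.float64(0.9944894228258031)]
z [ 0.3729 -0.0168  0.9277] x [ 0.8909 -0.2729 -0.3631] o [0.5479 0.0617 0.0651]
top [244.2, 206.8] [252.1903 206.3362]
wrist [344.8, 85.7] [347.7937  81.8319]
```

The wrist silhouette fit is very good: IoU 0.99, pivot −31° about the jaw, no slide. The top mask had latched on to the tray, so I disregard it. Next I find a set-down pose that compensates for the pivot.

```bash
cat >> h.py <<'E'
MAT=np.array([.491,.341])
def place(o,psi,v):
    Rp=R.from_euler('z',psi); r=Rp*R.from_euler('x',-v[2])*tool(0,0)*R.from_rotvec([0,0,-v[0]])
    G=np.array(o)+Rp.apply([-(ARM+v[1]),0,.055]); return G+r.apply([.019,0,0]),r
def lowest(p,r):
    return min((p+r.apply([-.07-k,y,z]))[2] for k in (0,.1) for y in (-.0375,.0375) for z in (-.095,.095))
E
python3 - <<'E'
from h import *
np.set_printoptions(precision=3,suppress=True)
v=np.load('v.npy')
for d in range(-60,61,10):
    psi=PSI+np.radians(d); p,r=place([*MAT,.008],psi,v); p2,_=place([*MAT,.10],psi,v)
    j=manip.solve_ik(p,r.as_quat()); print(d,j,manip.solve_ik(p2,r.as_quat()) is not None,'low',round(lowest(p,r),3),r.apply([1,0,0]))
p,r=place([.56,.07,.11],PSI,v); print(manip.solve_ik(p,r.as_quat())); print(manip.sense()['joint_pos'])
E
```

```text
-60 None False low 0.015 [-0.182 -0.766 -0.617]
-50 None False low 0.015 [-0.046 -0.786 -0.617]
-40 None False low 0.015 [ 0.091 -0.782 -0.617]
-30 None False low 0.015 [ 0.225 -0.754 -0.617]
-20 None False low 0.015 [ 0.353 -0.703 -0.617]
-10 None False low 0.015 [ 0.469 -0.632 -0.617]
0 None False low 0.015 [ 0.572 -0.54  -0.617]
10 None False low 0.015 [ 0.657 -0.433 -0.617]
20 None False low 0.015 [ 0.722 -0.312 -0.617]
30 [ 0.763  0.911  2.201  4.158  0.89  -2.685] False low 0.015 [ 0.766 -0.182 -0.617]
40 [ 0.631  0.954  2.311  3.778  1.003 -2.56 ] True low 0.015 [ 0.786 -0.046 -0.617]
50 [ 0.46   1.005  2.395  3.436  1.152 -2.559] True low 0.015 [ 0.782  0.091 -0.617]
60 [ 0.268  1.039  2.437  3.124  1.241 -2.661] True low 0.015 [ 0.754  0.225 -0.617]
None
[ 0.365  0.675  1.783 -0.86   1.123  2.398]
```

Fully compensating is not reachable near the mat. With the tool at its nominal orientation, though, the drooped far foot edge touches the mat first. Lowering slowly should pivot the pot back to level with only a few newtons, and I watch the force as it goes down.

```bash
python3 - <<'E'
from h import *
np.set_printoptions(precision=2,suppress=True)
g=np.array([.386,.3285,.063]); q=tool(PSI,0).as_quat(); off=tool(PSI,0).apply([.019,0,0])
p=np.array(manip.sense()['eef_pos']); manip.movel(p+[0,0,.05],ori=q,vel=.1)
manip.movel(g+off+[0,0,.14],vel=.15); manip.movel(g+off+[0,0,.06],vel=.08)
f0=np.array(manip.sense()['contact_force']); print('free',f0)
for dz in list(np.arange(.052,0,-.007))+[.0005]:
    manip.movel(g+off+[0,0,dz],vel=.04); s=manip.sense(); f=np.array(s['contact_force'])-f0; print(round(dz,4),f,round(s['gripper_width'],3))
    if np.linalg.norm(f)>25: print('stop'); break
print(s['time'])
E
python3 fit2.py
```

```text
free [-0.31 -0.4  -1.18]
0.052 [ 0.58 -0.16  0.05] 0.224
0.045 [ 0.01 -0.37  0.03] 0.225
0.038 [-2.61 -0.02  6.57] 0.224
0.031 [-3.55 -0.68  8.58] 0.226
0.024 [-3.53 -1.69  8.89] 0.23
0.017 [-3.34 -0.97  8.37] 0.238
0.01 [-3.23 -1.07  9.16] 0.243
0.003 [-4.96  0.27  9.66] 0.248
0.0005 [-4.94  0.61  9.61] 0.248
36.2667
top 4291 (88, 225, 69, 124)
wrist 51934 (225, 0, 253, 372)
phi,roll deg [-14.3505 -10.9535] slide 0.003804315204677748 iou [np.float64(0.9061352910330361), np.float64(0.7527628058474544)]
z [0.1876 0.1974 0.9622] x [ 0.9814 -0.0792 -0.1751] o [ 0.481   0.3074 -0.0065]
top [117.5, 261.0] [119.2461 255.8967]
wrist [405.8, 62.5] [347.3147  37.8122]
```

```bash
sed -e 's/^f=lambda.*/f=lambda v:-sum(iou(c,v) for c in M)+(v[1]\/.03)**2*.01/' -e 's/for r in (-.3,0,.3)/for r in (-.9,-.6,-.3,0,.3,.6,.9)/' -e 's/\[:4\]),key/[:8]),key/' -e 's/\[-45,-35,-25,-15,0,20\]/[-45,-30,-20,-10,0,10,20]/' fit2.py > fit3.py
cat >> fit3.py <<'E'
cv2.imwrite('pics/last.png',np.vstack([np.hstack([cv2.resize(ims[0][180:360,50:290],(400,300)),cv2.resize(ims[1],(400,300))]),
 np.hstack([cv2.resize(manip.snapshot('side')[240:420,100:340,::-1],(400,300)),cv2.resize(np.where(Bm['wrist'][:,:,None],ims[1],ims[1]//3).astype(np.uint8),(400,300))])]))
E
python3 fit3.py
```

```text
top 4283 (89, 224, 68, 125)
wrist 52659 (225, 0, 253, 373)
phi,roll deg [-13.9489 -10.6376] slide 0.0037556560881245303 iou [np.float64(0.9070378151260504), np.float64(0.7534990720692855)]
z [0.1815 0.1923 0.9644] x [ 0.9826 -0.0741 -0.1702] o [ 0.4815  0.3083 -0.006 ]
top [118.9, 258.8] [118.8464 255.8165]
wrist [404.6, 67.5] [347.6591  37.1351]
```

View pics/last.png

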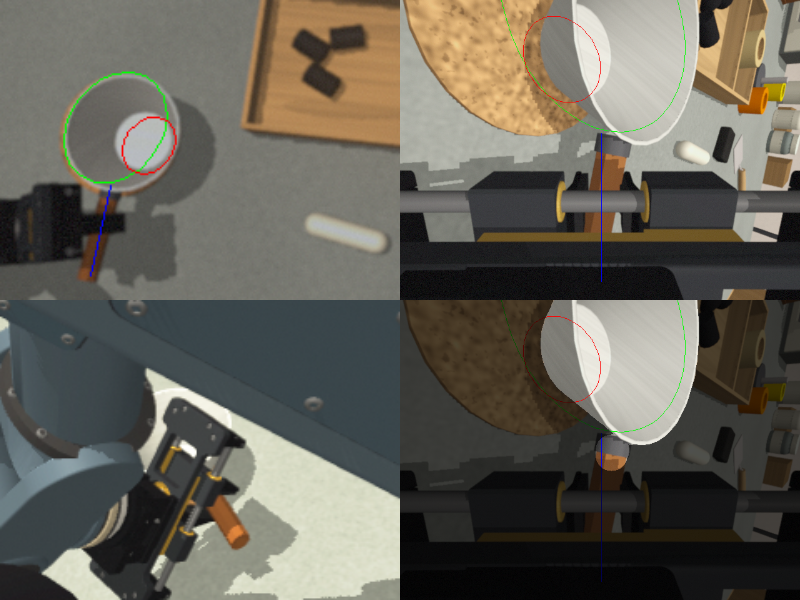

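The picture shows the three sticks in the bay. The pot is on the mat but twisted in the grip, with its foot a bit to −y of the mat centre and its mouth leaning. I fit the full 6-dof pose.

```bash
cat > fit4.py <<'E'
src=open('fit2.py').read(); exec(src.split("f=lambda")[0])
def potpose(v): # absolute: rotvec on yaw PSI, origin
    return R.from_rotvec(v[:3])*R.from_euler('z',PSI), np.array(v[3:6])
def low(v):
    Rp,o=potpose(v); return circ(Rp,o,.036,0)[:,2].min()
HOLD=True
def f(v):
    Rp,o=potpose(v); g=o+Rp.apply([-(ARM+.003),0,.055])   # handle point vs grasp point
    return -sum(iou(c,v)*(.5 if c=='top' else 1) for c in M)+((low(v)-.008)/.01)**2*.03+(np.linalg.norm(g-G)/.02)**2*.02*HOLD
best=None
for s0 in ([0,0,0],[.2,0,0],[.2,.2,-.1],[-.2,.1,0],[0,.2,-.2],[.3,.1,-.2]):
    x0=np.r_[s0,.488,.318,.012]
    r=minimize(f,x0,method='Powell',options=dict(maxiter=8)); r=minimize(f,r.x,method='Nelder-Mead',options=dict(maxiter=400,initial_simplex=r.x+np.vstack([np.zeros(6),np.diag([.08,.08,.08,.008,.008,.006])])))
    if best is None or r.fun<best.fun: best=r
v=best.x;Rp,o=potpose(v);z=Rp.apply([0,0,1])
print('iou',[(c,round(float(iou(c,v)),3)) for c in M],'z',z,'tilt deg',np.degrees(np.arccos(z[2])),'x',Rp.apply([1,0,0]),'o',o,'low',low(v),'handle-G',o+Rp.apply([-(ARM+.003),0,.055])-G)
E
python3 fit4.py
```

```text
top 4279 (89, 224, 69, 125)
wrist 52477 (225, 0, 254, 373)
iou [('top', 0.948), ('wrist', 0.991)] z [ 0.0166 -0.0085  0.9998] tilt deg 1.0700993276070374 x [ 0.9798 -0.199  -0.018 ] o [0.4867 0.3062 0.0079] low 0.00725483508159502 handle-G [-0.0028  0.0002 -0.0007]<string>:7: RuntimeWarning: invalid value encountered in cast
```

The full fit (IoU 0.99) shows the pot standing level at 1.1°, but its foot is about 35 mm from the mat centre, too close to the 40 mm limit. I release it, re-measure, then regrasp from straight above and shift it to the centre.

```bash
python3 - <<'E'
from h import *
np.set_printoptions(precision=3,suppress=True)
s=manip.sense(); r=R.from_quat(s['ee_rot']); p=np.array(s['eef_pos'])
manip.gripper_to(.6); manip.movel(p+r.apply([-.1,0,0]),vel=.12)
manip.goto([.36,.33,.26],down(np.radians(-11.5-90)).as_quat()); print(manip.sense()['contact_force'],manip.sense()['time'])
E
sed 's/^HOLD=True/HOLD=False/; s/^src=.*/src=open("fit2.py").read().replace("(51,51)","(45,45)").replace("[:195,:]","[:280,:]")/' fit4.py > fit5.py
cat >> fit5.py <<'E'
np.save('pot.npy',np.r_[o,np.arctan2(Rp.apply([1,0,0])[1],Rp.apply([1,0,0])[0])])
i=C['wrist']
for c in ('wrist','top'):
    ms=[m for m in manip.trace(c,'mat') if m['p']>.4]
    for m in ms[:2]:
        k=m['mask'].astype(np.uint8); print('mat',c,m['p'],cv2.boundingRect(k)); q=np.array([onz(C[c],p,0.008)[:2] for p in outline(k)]) if 0 else np.array([onz(C[c],p,0.008)[:2] for p in max(cv2.findContours(k,0,1)[0],key=len)[:,0].astype(float)])
        b=max(((np.abs(np.hypot(*(q-[x,y]).T)-.075)<.002).sum(),x,y) for x in np.arange(.45,.53,.002) for y in np.arange(.3,.38,.002)); print(b,len(q))
E
python3 fit5.py
```

```text
[ 0.451 -0.109 -0.423] 39.9Traceback (most recent call last):
  File "fit5.py", line 12, in <module>
    x0=np.r_[s0,.488,.318,.012]
       ^^
NameError: name 'np' is not defined
```

```bash
sed -i '1s/.*/src=open("fit2.py").read().replace("(51,51)","(45,45)").replace("[:195,:]","[:280,:]"); exec(src.split("f=lambda")[0])/' fit5.py; grep -n "exec(" fit5.py; python3 fit5.py
```

```text
1:src=open("fit2.py").read().replace("(51,51)","(45,45)").replace("[:195,:]","[:280,:]"); exec(src.split("f=lambda")[0])
top 4466 (88, 225, 68, 124)
wrist 21605 (244, 0, 154, 259)
iou [('top', 0.937), ('wrist', 0.978)] z [ 0.1208 -0.0691  0.9903] tilt deg 7.999597578956646 x [ 0.9751  0.195  -0.1054] o [0.4789 0.3096 0.0106] low 0.005623817323155693 handle-G [ 0.0202 -0.0446 -0.2023]
mat wrist 0.92 (217, 10, 92, 149)
(np.int64(205), np.float64(0.49400000000000005), np.float64(0.338)) 369
mat top 0.91 (87, 269, 59, 28)
(np.int64(55), np.float64(0.49600000000000005), np.float64(0.34)) 61<string>:7: RuntimeWarning: invalid value encountered in cast
```

```bash
cat > fit6.py <<'E'
src=open("fit2.py").read().replace("(51,51)","(45,45)").replace("[:195,:]","[:280,:]"); exec(src.split("f=lambda")[0])
def potpose(v): return R.identity(), np.r_[v[:2],.008]
for cs in (('wrist',),('top',),('wrist','top')):
    r=minimize(lambda v:-sum(iou(c,v) for c in cs),[.487,.306],method='Nelder-Mead',options=dict(initial_simplex=[[.487,.306],[.497,.306],[.487,.316]])); print(cs,r.x,r.fun)
    if cs==('wrist',): o=r.x
k=M['wrist'].astype(np.uint8)&~cv2.dilate(Bm['wrist'].astype(np.uint8),np.ones((5,5)))
ys,xs=np.where(k); P=np.array([onz(C['wrist'],(a,b),.068)[:2] for a,b in zip(xs,ys)]); d=np.hypot(*(P-o).T); P=P[(d>.075)&(d<.17)]
c=P.mean(0); w=np.linalg.svd(P-c,full_matrices=False)[2][0]; w*=np.sign(w[0]); print('handle centre',c,'yaw',np.degrees(np.arctan2(w[1],w[0])),'from centre',np.degrees(np.arctan2(*(o-c)[::-1])),np.linalg.norm(o-c),len(P))
np.save('pot.npy',np.r_[o,c,w])
E
python3 fit6.py
```

```text
top 4375 (88, 226, 69, 123)
wrist 21567 (245, 0, 153, 258)
('wrist',) [0.4865 0.3069] -0.9711552982632771
('top',) [0.4859 0.3088] -0.9504874294510005
('wrist', 'top') [0.4852 0.3078] -1.9194281877284882
handle centre [0.3701 0.3303] yaw -11.157560085183432 from centre -11.347739508935678 0.11870057763513575 2003
```

```bash
python3 - <<'E'
from h import *
np.set_printoptions(precision=2,suppress=True)
y=np.radians(-11.2); q=down(y-np.pi/2).as_quat(); g=np.array([.486-.095*np.cos(y),.308-.095*np.sin(y),.044]); sh=np.array([.007,.031,0])
manip.goto(g+[0,0,.09],q); manip.movel(g,vel=.1); manip.gripper_to(0); s=manip.sense(); print(s['gripper_width'],s['contact_force'])
up=np.array([0,0,.006]); manip.movel(g+up,vel=.03); manip.movel(g+up+sh,vel=.04); print(manip.sense()['contact_force'],manip.sense()['gripper_width'])
manip.movel(g+sh+[0,0,.0005],vel=.02); print(manip.sense()['contact_force'])
manip.gripper_to(.5); manip.movel(g+sh+[0,0,.12],vel=.12)
manip.goto([.36,.35,.26],q); print(manip.sense()['time'])
E
python3 fit6.py
```

```text
0.22684632941467223 [-0.11  0.24  0.39]
[ 0.2   0.61 -3.04] 0.2242605313697469
[-0.5  -0.62 -0.17]
46.9917
top 12050 (195, 169, 158, 106)
wrist 20831 (229, 0, 154, 253)
('wrist',) [0.495  0.3387] -0.9718558521134074
('top',) [0.487 0.306] -0.0
('wrist', 'top') [0.495  0.3387] -0.9718558521134074
handle centre [0.3773 0.3619] yaw -11.59997587693244 from centre -11.1645768114194 0.12001569472527972 1844
```

```bash
cat > chk.py <<'E'
from h import *
np.set_printoptions(precision=3,suppress=True)
manip.move_j([-1.286,.527,1.433,0,1.181,-.178]); manip.pause(.5)
C={c:manip.camera_info(c) for c in ('top','side')}
tc=R.from_euler('z',np.radians(-5.7)); N=np.array([.5654,-.0651])
mk={}
for c in C:
    save(c,f'end_{c}.png')
    for l in ('pot_rim','pot','tape_mid','stick0_center'):
        mk[c,l]=[(round(m['p'],2),np.array(m['pixel'])) for m in manip.mark_of(c,l)[:4]]; print(c,l,mk[c,l])
    a=np.linspace(0,2*np.pi,72); ci=np.c_[np.cos(a),np.sin(a),0*a]; o=np.array([.495,.3387,.008])
    P=np.vstack([o+ci*.066+[0,0,.072],o+ci*.036]); px=np.array([proj(C[c],p) for p in P]).astype(np.int32); m=np.zeros((480,640),np.uint8); cv2.fillConvexPoly(m,cv2.convexHull(px.reshape(-1,1,2)),1)
    for t in manip.trace(c,'pot')[:2]:
        b=cv2.morphologyEx(t['mask'].astype(np.uint8),2,cv2.getStructuringElement(2,(21,21))); print(c,'upright iou',round((m&b).sum()/(m|b).sum(),3),t['p'])
    print(c,'pred rim',proj(C[c],o+[0,0,.072]),'tape pred',proj(C[c],[*N,.03]))
for p,px in mk['top','stick0_center']:
    w=onz(C['top'],px,.02)[:2]-WIDE; print('stick in wide',tc.inv().apply([*w,0])[:2],p)
for n,(s,t) in {'rim':('pot_rim','pot_rim'),'tape':('tape_mid','tape_mid'),'pot':('pot','pot')}.items():
    if mk['side',s] and mk['top',t]: print(n,*tri([ray(C['side'],mk['side',s][0][1]),ray(C['top'],mk['top',t][0][1])]))
print(manip.sense()['time'])
E
python3 chk.py
```

```text
top pot_rim [(0.91, array([103.3, 256.2]))]
top pot [(0.87, array([123.2, 260.4]))]
top tape_mid [(0.64, array([325.7, 223. ])), (0.58, array([507.8, 243.7]))]
top stick0_center [(0.74, array([258.1, 203.9]))]
top upright iou 0.934 0.6
top pred rim [106.576 254.241] tape pred [322.938 224.345]
side pot_rim [(0.61, array([184.6, 323.5])), (0.6, array([332.3, 307.6]))]
side pot [(0.91, array([194.4, 347.9])), (0.6, array([282.4, 261.3]))]
side tape_mid [(0.83, array([375.5, 227. ])), (0.77, array([310.2, 236.4])), (0.45, array([281.9, 259.8]))]
side stick0_center [(0.66, array([260.9, 251.2]))]
side upright iou 0.912 0.64
side pred rim [185.834 323.617] tape pred [311.727 234.482]
stick in wide [ 0.03  -0.008] 0.74
rim [0.491 0.342 0.086] [0.0005970701488077386, 0.0005970701488077061]
tape [ 0.485 -0.1    0.108] [0.07172385435106403, 0.07172385435106414]
pot [0.492 0.336 0.009] [0.0010401246210336506, 0.001040124621033794]
51.5833
```

Run:
```python
from h import *
np.set_printoptions(precision=3,suppress=True)
C=manip.camera_info('top'); im=cv2.imread('pics/end_top.png'); m=np.uint8(im.max(2)<60); tc=R.from_euler('z',np.radians(-5.7))
n,_,st,ce=cv2.connectedComponentsWithStats(m)
for k in range(1,n):
    w=onz(C,ce[k],.02)[:2]-WIDE; t=tc.inv().apply([*w,0])[:2]
    if abs(t[0])<.1 and abs(t[1])<.25 and st[k,4]>15: print(ce[k],st[k,4],t)
# tape and bystander drift: compare first and last top pictures
a=cv2.imread('pics/top0.png');d=cv2.absdiff(a,im).max(2)[:380]; n,_,st,ce=cv2.connectedComponentsWithStats(cv2.morphologyEx(np.uint8(d>40),2,np.ones((3,3))))
for k in range(1,n): print('changed',ce[k],st[k])
```

```text
[244.805 213.023] 611 [0.008 0.016]
changed [246.435 213.282] [ 225  195   46   45 1037]
changed [322.006 219.164] [314 213  19  15 171]
changed [457.75  233.736] [443 218  31  32 560]
changed [330.107 237.107] [313 226  30  18 215]
changed [118.89  260.255] [100 246  38  31 830]
changed [ 93.415 317.45 ] [ 82 291  23  54 624]
changed [111.296 315.921] [106 291  12  55 507]
```

```bash
python3 -c "
from workcell import manip
manip.job_done(); print(manip.sense()['time'])"
```

```text
the job is handed in; nothing more can be done
the job is handed in; nothing more can be done
```

I handed the job in shortly after 51.6 s of robot time, and my last checks showed everything in place. The hand-in gives no verdict, so I don't know the official result.

- **Tape:** I lifted it off the post and lowered it into the narrow bay. It looked flat in the pictures, and its top-view mark is within 3 px of where it should be. The two-camera position for it was useless, because the side view had picked the orange look-alike first.
- **Sticks:** I tipped the pot by its handle to about 110° over the wide bay, and all three came out. A later picture shows three separate sticks there. In the final one they merge into a single dark patch near the middle of the bay, about the size of three.
- **Pot:**
    - **What went wrong:** it pivoted about 31° in the grip during tipping. Lowering it onto the mat levelled it, but about 35 mm off centre, so I let go, regrasped it from above and moved it to the middle.
    - **Final checks:** the foot is 1–3 mm from my estimate of the mat's centre. The rim is within about 4 px of the prediction for an upright pot. The outline match is 0.93 from the top and 0.91 from the side.
    - **Disagreement:** just after I let go, one loose fit suggested an 8° tilt. I put that down to the pot being cut off in that view and the fit being poorly constrained.
- **Bystanders:** comparing the first and last top pictures, only the tape, stand, sticks and pot areas changed. The part of the picture below row 380 was not compared.

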